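# Trip the kiln interlock and take its key out

### The arm

A 6-joint arm with a two-finger parallel gripper is mounted at the origin on the work surface. World frame = base frame: x ahead of the robot, y to its left, z up, the work surface at z = 0. Lengths are in mm, angles in degrees, forces in N, time in s.
With the tool pointing down it reaches from about 275 to 850 mm from the base axis. Payload 5.2 kg.
Tool frame: the origin (TCP) lies midway between the tips of the shut fingers; the grasp point (between the pads) lies 19 mm behind it; z points along the fingers, y is the line along which they close (so a half turn about z gives the same grasp; the last joint's range is limited). The gripper opens to 85 mm and grips with 20 to 120 N. Pads are 22 mm wide; open, the fingers measure 114 mm over their backs; the gripper's body (76 mm by 85 mm) begins 54 mm behind the grasp point. The pads swing forward as they close: fully open they stand 13 mm farther back than shut.
Start: joints at [-75.504, 14.817, 87.949, -0, 77.235, -11.62], TCP at [242.12, -493.845, 231.31] pointing down, gripper open.
Joint ranges: [-179.93, 179.93], [-52.35, 119.4], [10.71, 147.94], [-69.91, 249.91], [12.55, 155.21], [-178.61, 178.61]. Speed limits (degrees/s): [147.25, 147.25, 180, 180, 180, 180].

### API

Orientations are given as [roll, pitch, yaw] about the fixed x, y, z axes, in that order (R = Rz(yaw) Ry(pitch) Rx(roll)).
In Python, from cell import robot, kinematics, readout, optics gives the robot as it stands. Calls block until the motion is done:
- robot.reach(position, orientation): joint-space move of the TCP to a pose.
- robot.move_straight(position, attitude=None, velocity=150, f_stop=None): straight line of the TCP; attitude=None keeps the orientation; velocity is the mean speed in mm/s. With f_stop (N) it stops when the force on the tool has changed by that much, and returns True; else False.
- robot.move_j(angles): joint-space move.
- robot.gripper_to(opening): opening from 0.0 (shut) to 1.0 (fully open); the grip force is fixed at half the most; returns when the fingers have stopped.
- robot.wait(seconds).
- kinematics.inverse_kinematics(position, orientation): joint angles nearest the present ones, or None.
- readout.observe(): the state.
- optics.capture(name): name is "scene" or "top"; returns a dict with "img" (420x560x3 uint8, blue, green, red), "depth" (420x560 float32, mm along the optical axis (not along the pixel's ray), 0 where there is no reading), "camera_matrix" (3x3 intrinsics, pixels), "extrinsics" (4x4, takes a point from camera to world coordinates). Camera axes: x right, y down, z forward; pixel columns grow to the right and rows downward; lengths in mm; the calibration is good to about 2 mm. A picture is of the moment at which its call begins.
A pose or a line that the arm cannot do raises robot.MotionError and nothing moves.
- robot.finish_job(): hands the job in; it is judged then, once.
The state is a dict: "time_s": time; "joints": joint angles; "qvel": joint speeds; "joint_torque": joint torques, N m; "tcp_pos": TCP position; "tool_rot": TCP orientation; "wrist_force": force on the tool from outside, world axes, zero at the start; "moment": the same for the moment, N m; "gripper_width": opening from 0.0 (shut) to 1.0 (fully open); "grasp_force": force on a finger pad.
Only numpy, scipy, OpenCV 4.12 (cv2) and the standard library are available. Lean on these libraries where they do the work, as an engineer would, in place of code of your own. Each camera call takes 0.05 s, during which the arm holds its last target. There are 200 camera calls.

### The job

The kiln's red key is still standing in the grey interlock switch: turn it clockwise right up to its stop, so that the white pointer is carried over to the green dot, and then back anticlockwise to the one position where the key will come out. That position is hidden under the rubber seal, so feel for it with light pulls and never force the key. Draw the key out, set it down in the blue dish and leave the mug, the jar and the figurine where they are.

Things in the scene. Friction and masses are not known exactly. Their poses are not given: they have to be found in the camera images.
- lock: Kiln interlock switch, fixed to the bench: grey housing 120 x 120 mm, 58 mm high, round aluminium face plate on top. Origin at the centre of its underside; the key turns about the vertical through the origin. The key's foot stands on the floor of an 11 mm wide round pocket, 18 mm above the origin. More than 40 N between key and lock damages it.
- lock_face (a point): Centre of the lock's top face. 'Key angle' = how far the key's x axis is turned clockwise (seen from above) from the lock's x axis: 0.72 to 0.82 rad at the start, hard clockwise stop at about 1.6 rad, anticlockwise stop at about -0.65 rad. The release position differs each time, somewhere from -0.35 to 0.50 rad; the key passes up to about 0.1 rad either side of it.
- lock_ward (a point): Underside (45 mm up) of a fixed ring in the lock, 7 mm thick, that traps the key's bit: 11 mm round hole for the shank and, in one hidden direction, a 7 mm wide notch that lets the bit pass. The bit has 3 mm of free lift from the start height, then the ring holds it unless the bit is at the notch. Hidden by a black rubber seal, which offers no resistance.
- rotor (a joint): The switch's rotor with the white pointer on the face plate, in rad, growing clockwise from above: 0 with the pointer at the red dot, 0.55 at its hard stop with the pointer at the green dot. Starts between 0 and 0.08. The key's bit pushes it clockwise only, meeting it 0.2 to 0.5 rad after the start (friction 0.04 N m); it stays there when the key is turned back.
- key: Loose steel key standing upright in the lock, 88 mm long, about 70 g. Origin at the centre of the foot of its shank, z up along the key. Shank 9 mm in diameter up to z = 50 mm; flat red plastic head 32 mm (x) by 10 mm (y), from z = 50 to 88 mm (68 to 106 mm above the bench in the lock), to be pinched across its 10 mm thickness; white mark near the top of the head on the +x side.
- key_head (a point): Point on the key's axis in its red head, 72 mm above the foot: where to grip. Same axes as the key.
- key_bit (a point): Outer end of the key's bit, a tooth 5 mm wide (y) standing out to 18 mm from the axis on the key's +x side, from z = 16 to 24 mm. Inside the lock at the start.
- dish: Shallow blue stoneware dish, fixed, 200 mm (x) by 160 mm (y), 22 mm high, walls and floor 7 mm thick or less. Origin at the centre of its underside. The key may lie or stand in it.
- cup: Bystander: terracotta mug, 72 mm across, 85 mm high. Origin at the centre of its underside.
- jar: Bystander: amber glaze jar, 60 mm across, 75 mm high, red cap. Origin at the centre of its underside.
- figurine: Bystander: white unfired cat figurine, 56 mm across, 96 mm high. Origin at the centre of its underside.
There are look-alikes about, which are no part of the job. What is shaped like the key but yellow is not meant.

How it is judged (in metres and radians):
On the way, in this order (a step that is already met when the one before it is completed fails the run):
1. the key has been turned clockwise to the stop: rotor beyond 0.47 rad, key still in the lock (value of joint rotor above 0.47 rad and z of key in the frame of lock below 0.03 m), for 0.2 s.
2. the key has been turned back and drawn up out of the lock (foot at least 65 mm above the lock's underside) (z of key in the frame of lock above 0.065 m), for 0.1 s.
At the end, for the whole second after the job is handed in: Rotor left beyond 0.47 rad (pointer at the green dot); the key released and at rest in the dish, its foot and its head both within the dish's outline (100 mm in x, 80 mm in y of its centre), foot lower than 40 mm (value of joint rotor above 0.47 rad and x of key in the frame of dish between -0.1 and 0.1 m and y of key in the frame of dish between -0.08 and 0.08 m and x of key_head in the frame of dish between -0.1 and 0.1 m and y of key_head in the frame of dish between -0.08 and 0.08 m and height (world z) of key below 0.04 m and linear speed of key below 0.02 m/s and contact force between key and the fingers below 0.1 N); the robot touches nothing.
It fails at once if the key was forced: more than 40 N between key and lock (contact force between key and lock above 40 N).
It fails at once if the key was dropped from a height or thrown (faster than 1.5 m/s) (linear speed of key above 1.5 m/s).
It fails at once if the cup was disturbed (moved more than 15 mm) (distance of cup from where it was at the start of the episode above 0.015 m).
It fails at once if the jar was disturbed (moved more than 15 mm) (distance of jar from where it was at the start of the episode above 0.015 m).
It fails at once if the figurine was disturbed (moved more than 15 mm) (distance of figurine from where it was at the start of the episode above 0.015 m).
It also fails if it takes over 72 s, if anything falls off the work surface, if the arm or the gripper's body presses on something with over 40 N, if the wrist force passes 120 N, or if a joint passes its speed limit or range.

## Working session

There is one attempt and no reset: what is moved stays moved. The work goes in short steps, each a Python script; the robot and the scene stay as the last script left them, time stands still between calls to the robot, and variables do not carry over. Pictures are saved under pics/ and viewed, at most 10 in all, crops included, and the job is handed in when it is done.

```bash
ls; mkdir -p pics
python3 - <<'E'
from cell import robot, kinematics, readout, optics
import cv2, numpy as np
s=readout.observe(); print(s)
for n in("scene","top"):
    c=optics.capture(n); cv2.imwrite(f"pics/{n}0.png",c["img"]); np.savez(f"{n}0.npz",**c)
    print(n,c["camera_matrix"],c["extrinsics"])
E
```

```text
pics
{'time_s': 0.0, 'joints': array([-7.55028451e+01,  1.48599983e+01,  8.80123035e+01, -5.80218982e-04,
        7.72345822e+01, -1.16201431e+01]), 'qvel': array([ 0.0157914 , -0.04345351, -0.0277754 ,  0.01477328, -0.05592742,
        0.08645732]), 'joint_torque': array([ 1.62871871e-03, -4.46027899e+01, -2.90570641e+01, -1.88033687e-05,
        1.16885928e-02,  7.85638434e-06]), 'tcp_pos': array([ 241.99134734, -493.30446703,  230.45916987]), 'tool_rot': array([-1.79895193e+02, -2.09747462e-02,  2.61174075e+01]), 'wrist_force': array([ 0.28343741,  0.35122656, -0.82594856]), 'moment': array([ 0.02660884, -0.02828105,  0.02730163]), 'grasp_force': 0.0, 'gripper_width': 1.0022539607786387}
scene [[435.99007346   0.         283.01204793]
 [  0.         435.99007346 205.20725324]
 [  0.           0.           1.        ]] [[ 4.06131158e-01  5.28098166e-01 -7.45767933e-01  1.12250222e+03]
 [ 9.13800034e-01 -2.30062521e-01  3.34724864e-01 -2.32645182e+02]
 [ 5.19433607e-03 -8.17424959e-01 -5.76011680e-01  5.01513504e+02]
 [ 0.00000000e+00  0.00000000e+00  0.00000000e+00  1.00000000e+00]]
top [[391.3603859    0.         282.84384195]
 [  0.         391.3603859  213.40776623]
 [  0.           0.           1.        ]] [[ 2.84416446e-02 -9.93232875e-01  1.12603412e-01  4.63856170e+02]
 [-9.99223804e-01 -2.51785545e-02  3.02957088e-02  2.34124329e+01]
 [-2.72555028e-02 -1.13377669e-01 -9.93178051e-01  7.84918576e+02]
 [ 0.00000000e+00  0.00000000e+00  0.00000000e+00  1.00000000e+00]]
```

View pics/scene0.png

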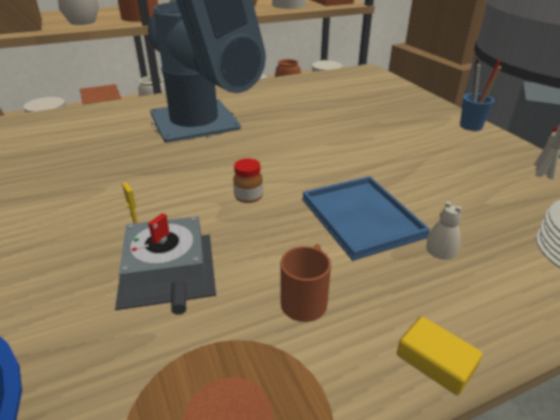

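View pics/top0.png

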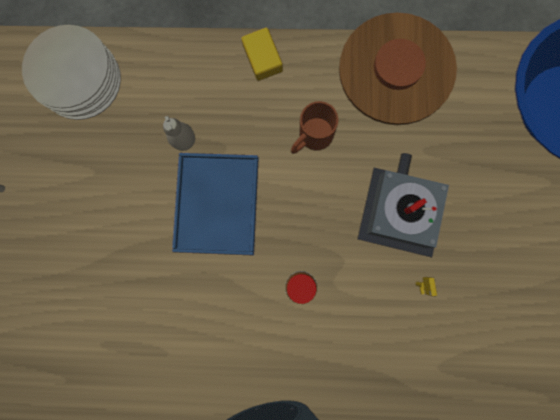

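The scene view shows the red key in the grey switch at about (160,228), the yellow look-alike at (131,203), the jar at (248,180), the mug at (305,283), the dish at (363,215) and the figurine at (445,232). In the top view the lock is at (410,209) with the key head pointing up and right, the dish is at (216,204) and the jar at (301,289).

```bash
cat > vis.py <<'E'
import cv2, numpy as np
def world(c,m):
    v,u=np.nonzero(m&(c["depth"]>0)); d=c["depth"][v,u]
    p=np.c_[u,v,np.ones(len(u))]@np.linalg.inv(c["camera_matrix"]).T*d[:,None]
    return p@c["extrinsics"][:3,:3].T+c["extrinsics"][:3,3]
def ray(c,uv):
    E=c["extrinsics"]; r=E[:3,:3]@np.linalg.inv(c["camera_matrix"])@[uv[0],uv[1],1]; return E[:3,3],r/np.linalg.norm(r)
def plane(c,uv,z):
    o,r=ray(c,uv); return o+r*(z-o[2])/r[2]
def tri(c1,p1,c2,p2):
    (a,r),(b,s)=ray(c1,p1),ray(c2,p2)
    t=np.linalg.lstsq(np.c_[r,-s],b-a,rcond=None)[0]; A,B=a+r*t[0],b+s*t[1]; return (A+B)/2,np.linalg.norm(A-B)
def box(m,b):
    o=np.zeros_like(m); x0,y0,x1,y1=b; o[y0:y1,x0:x1]=m[y0:y1,x0:x1]; return o
def red(c,b):
    h=cv2.cvtColor(c["img"],cv2.COLOR_BGR2HSV).astype(int); return box(((h[...,0]<8)|(h[...,0]>172))&(h[...,1]>150)&(h[...,2]>70),b)
def blue(c,b):
    h=cv2.cvtColor(c["img"],cv2.COLOR_BGR2HSV).astype(int); return box((h[...,0]>95)&(h[...,0]<120)&(h[...,1]>100),b)
E
python3 - <<'E'
from vis import *
T=dict(np.load("top0.npz"));S=dict(np.load("scene0.npz"))
np.set_printoptions(precision=1,suppress=True)
for n,c,b in(("top",T,(380,185,445,235)),("scene",S,(140,205,180,250))):
    m=red(c,b); k,l,st,ce=cv2.connectedComponentsWithStats(m.astype(np.uint8)); print(n,st[1:],ce[1:])
    i=1+st[1:,4].argmax(); w=world(c,l==i); print(len(w),np.percentile(w,[5,50,95],axis=0)); h=w[w[:,2]>98]; print("top face",len(h),h.mean(0), cv2.minAreaRect(h[:,:2].astype(np.float32)) if len(h)>3 else '')
for n,c,b in(("top",T,(165,145,265,262)),("scene",S,(290,170,435,260))):
    m=blue(c,b); ct=max(cv2.findContours(m.astype(np.uint8),0,1)[0],key=cv2.contourArea); r=cv2.minAreaRect(ct);print(n,"dish",r); w=world(c,m); hi=w[w[:,2]>18]; print(np.percentile(w[:,2],[5,50,95]),cv2.minAreaRect(w[:,:2].astype(np.float32)))
# lock housing top from depth
w=world(T,box(np.ones((420,560),bool),(350,150,460,265))); f=w[(w[:,2]>50)&(w[:,2]<64)]; print("lock",np.median(f[:,2]),cv2.minAreaRect(f[:,:2].astype(np.float32)))
a=T["img"][150:270,345:465];b=S["img"][190:310,110:230]
cv2.imwrite("pics/crop.png",cv2.resize(np.hstack([a,b]),None,fx=3.3,fy=3.3,interpolation=cv2.INTER_CUBIC))
E
```

```text
top [[405 199  21  13 118]
 [432 207   4   3   9]] [[416.1 205.2]
 [433.7 208.1]]
118 [[ 552.9 -200.2   82.2]
 [ 561.3 -188.   105.7]
 [ 570.4 -175.2  108.3]]
top face 104 [ 561.5 -187.9  105.8] ((561.8799438476562, -188.7406005859375), (9.762422561645508, 30.408565521240234), 35.025638580322266)
scene [[149 214  21  30 365]] [[158.9 227.7]]
362 [[ 559.3 -202.7   71.5]
 [ 568.1 -190.5   89.5]
 [ 574.9 -178.8  104.4]]
top face 112 [ 565.2 -190.   102.7] ((564.62548828125, -190.47056579589844), (10.869810104370117, 30.22901725769043), 38.28947448730469)
top dish ((214.92173767089844, 203.18240356445312), (79.96006774902344, 98.86985778808594), 2.6630005836486816)
[ 5.5  7.9 22.4] ((568.744873046875, 180.97177124023438), (157.08511352539062, 196.46990966796875), 89.43468475341797)
scene dish ((365.253662109375, 214.2074737548828), (110.30825805664062, 75.4041519165039), 49.89908981323242)
[ 3.1  5.  18.9] ((571.263671875, 179.3480987548828), (157.0879669189453, 199.74497985839844), 89.36134338378906)
lock 58.84323287845007 ((562.268310546875, -189.74285888671875), (121.15026092529297, 120.27954864501953), 77.88152313232422)
```

View pics/crop.png

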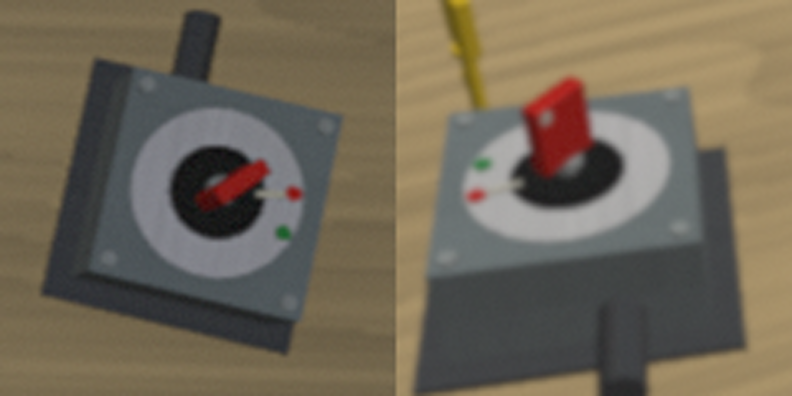

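The enlarged crops (top view left, scene view right) show the red head turned clockwise of the lock's x axis, with its white mark toward +x, −y. The pointer is at the red dot, with the green dot further clockwise. Both views put the key axis at about (563, −189.5) and the head top at about 105 mm. Key yaw is about −55.5° and lock yaw about −12°. I'll approach now, closing the fingers in stages while watching force.

```bash
cat > lib.py <<'E'
from cell import robot, kinematics, readout, optics
import numpy as np
np.set_printoptions(precision=2,suppress=True)
LY=-12.1
def yaw(a): return LY-np.degrees(a)+180
def att(a): return [180,0,yaw(a)]
def ob(tag=""):
    s=readout.observe(); print(tag,round(s["time_s"],2),s["tcp_pos"],"yaw",round(s["tool_rot"][2],1),"F",s["wrist_force"],"M",s["moment"],"w",round(s["gripper_width"],3),"g",round(s["grasp_force"],1)); return s
E
python3 - <<'E'
from lib import *
P=[563,-189.5]; a=np.radians(55.5-12.1)
for t in(a,1.65,-.4): print(kinematics.inverse_kinematics(P+[71],att(t)))
robot.reach(P+[190],att(a)); robot.gripper_to(0.5); ob("above")
print(robot.move_straight(P+[73],velocity=80,f_stop=8)); s=ob("down")
for w in(.25,.2,.16,.13,.1):
    robot.gripper_to(w); ob(w)
E
```

```text
[-29.35  27.71  93.06   0.    59.23 -63.85]
[-29.35  27.71  93.06  -0.    59.23 -12.71]
[ -29.35   27.71   93.06    0.     59.23 -130.17]
above 2.23 [ 562.91 -189.7   190.  ] yaw 124.5 F [-0.88 -0.03 -0.1 ] M [-0.   -0.01 -0.04] w 0.499 g 0.0
False
down 3.83 [ 563.36 -189.7    73.57] yaw 124.5 F [-0.42  0.12  0.45] M [0.02 0.04 0.01] w 0.502 g 0.0
0.25 4.17 [ 563.05 -189.54   73.16] yaw 124.5 F [-0.29 -0.44 -0.46] M [-0.04 -0.02  0.06] w 0.249 g 0.0
0.2 4.4 [ 562.99 -189.48   73.  ] yaw 124.5 F [0.61 0.68 0.24] M [-0.03  0.03  0.  ] w 0.203 g 0.0
0.16 4.62 [ 562.97 -189.5    72.96] yaw 124.5 F [-0.48 -0.03  0.56] M [ 0.02 -0.03  0.  ] w 0.163 g 0.0
0.13 4.83 [ 562.98 -189.52   72.98] yaw 124.5 F [0.47 0.37 0.96] M [ 0.09  0.   -0.02] w 0.134 g 0.0
0.1 5.05 [ 562.68 -189.67   72.98] yaw 124.5 F [-2.5  -1.46  1.92] M [-0.21  0.37  0.04] w 0.111 g 41.7
```

```bash
cat >> lib.py <<'E'
def step(P,z,a):
    robot.move_j(kinematics.inverse_kinematics([P[0],P[1],z],att(a)))
    F=np.mean([(robot.wait(.02),np.r_[readout.observe()["wrist_force"],readout.observe()["moment"][2]])[1] for _ in range(4)],0)
    return F
def adm(P,F):
    n=np.linalg.norm(F[:2]); return P+(np.clip(n-.8,0,4)/max(n,.1)*.15)*F[:2]
E
python3 - <<'E'
from lib import *
robot.gripper_to(0); ob("grip")
P=np.array([563,-189.5]); a=np.radians(55.5-12.1)
for i in range(3):
    F=step(P,73.5,a); print(P,F); P=adm(P,F)
hold=0
while a<1.64:
    a+=np.radians(3.5 if a<1.3 else 2); F=step(P,73.5,a); P=adm(P,F)
    print(round(a,3),P,F,round(readout.observe()["time_s"],1))
    if abs(F[3])>.3 or np.linalg.norm(F[:3])>15: break
np.save("P.npy",np.r_[P,a]); ob()
import cv2
c=optics.capture("top");cv2.imwrite("pics/top1.png",cv2.resize(c["img"][170:250,365:455],None,fx=5,fy=5))
E
```

```text
grip 5.27 [ 562.76 -189.68   73.06] yaw 124.5 F [-2.94 -2.37  1.48] M [-0.33  0.55 -0.08] w 0.108 g 58.4
[ 563.  -189.5] [-2.5  -2.71 -1.42 -0.02]
[ 562.71 -189.82] [-1.53 -1.53 -1.74  0.02]
[ 562.56 -189.96] [-1.26 -0.95 -1.66 -0.03]
0.819 [ 562.45 -190.04] [-0.82 -0.36 -1.14  0.01] 6.5
0.88 [ 562.45 -190.04] [-0.31  0.32 -0.77  0.  ] 6.8
0.941 [ 562.45 -190.04] [-0.41 -0.07 -0.51  0.02] 7.2
1.002 [ 562.45 -190.04] [-0.04  0.09 -0.74  0.  ] 7.5
1.063 [ 562.45 -190.04] [-0.57 -0.21 -0.92 -0.01] 7.8
1.124 [ 562.45 -190.04] [ 0.27 -0.24 -0.8   0.01] 8.1
1.185 [ 562.45 -190.04] [-0.08 -0.72 -1.34  0.01] 8.4
1.246 [ 562.43 -190.08] [-0.54 -0.99 -1.21  0.03] 8.8
1.307 [ 562.43 -190.25] [ 0.02 -1.93 -1.94  0.04] 9.1
1.342 [ 562.45 -190.3 ] [ 0.43 -1.03 -1.91  0.02] 9.4
1.377 [ 562.47 -190.39] [ 0.32 -1.42 -1.14  0.03] 9.7
1.412 [ 562.51 -190.5 ] [ 0.54 -1.5  -0.98  0.02] 10.0
1.447 [ 562.49 -190.57] [-0.34 -1.24 -0.59  0.04] 10.3
1.482 [ 562.49 -190.57] [ 0.11 -0.73 -0.33  0.08] 10.7
1.517 [ 562.48 -190.67] [-0.23 -1.42 -0.4   0.02] 11.0
1.552 [ 562.46 -190.71] [-0.48 -0.99 -0.63  0.03] 11.3
1.587 [ 562.45 -190.74] [-0.3  -0.96 -0.8   0.03] 11.6
1.621 [ 562.45 -190.74] [-0.23 -0.56 -0.25  0.04] 11.9
1.656 [ 562.42 -190.78] [-0.74 -0.87 -0.73  0.03] 12.2
 12.23 [ 562.36 -190.74   73.48] yaw 73.1 F [-1.41 -0.64 -0.18] M [-0.2   0.21  0.07] w 0.108 g 58.6
```

View pics/top1.png

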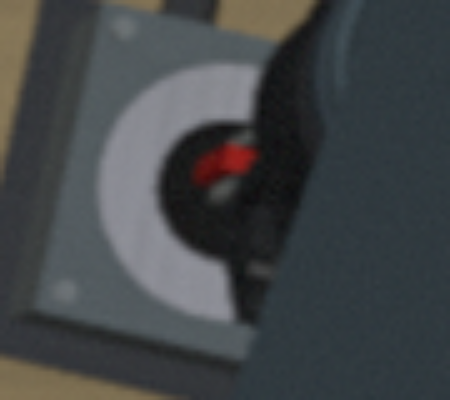

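The gripper hides the pointer and only part of the red head shows, at about (225,165). No stop has been felt yet, so I'll keep turning gently until the moment rises.

Run:
```python
from lib import *
P=np.load("P.npy"); P,a=P[:2],P[2]
while a<1.85:
    a+=np.radians(1.5); F=step(P,73.5,a); P=adm(P,F)
    print(round(a,3),P,F,round(readout.observe()["time_s"],1))
    if abs(F[3])>.25 or np.linalg.norm(F[:3])>15: break
np.save("P.npy",np.r_[P,a]); ob()
import cv2
c=optics.capture("scene");cv2.imwrite("pics/sc1.png",cv2.resize(c["img"][180:300,105:235],None,fx=4.5,fy=4.5,interpolation=2))
```

```text
1.682 [ 562.4  -190.83] [-0.43 -1.11 -0.55  0.07] 12.6
1.709 [ 562.35 -190.95] [-0.59 -1.56 -1.56  0.15] 12.9
1.735 [ 562.41 -191.07] [ 0.75 -1.48 -1.73  0.26] 13.2
 13.23 [ 562.53 -191.04   73.53] yaw 68.6 F [ 1.08 -1.28 -1.88] M [-0.31  0.08  0.27] w 0.107 g 58.5
```

View pics/sc1.png

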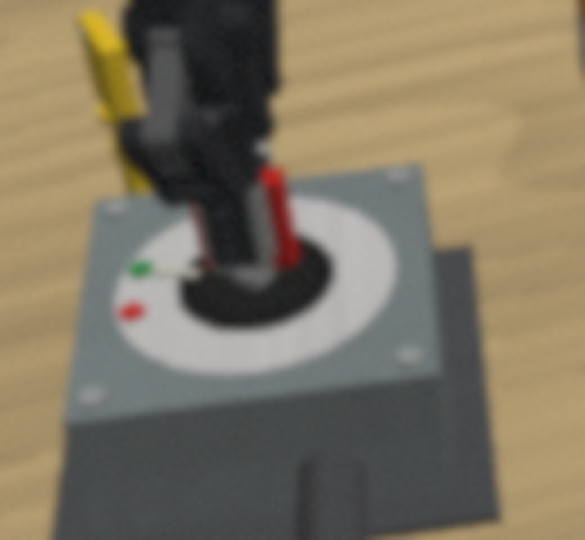

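The white pointer at about (195,273) now points at the green dot (140,269), so the stop is reached. Now I'll turn back and feel for the release with light pulls.

Run:
```python
from lib import *
P=np.load("P.npy"); P,a=P[:2],P[2]
a-=.05; F=step(P,73.5,a); print("relaxed",F)
while a>.72:
    a-=.12; F=step(P,73.5,a); P=adm(P,F)
    if np.linalg.norm(F)>15: print("force",F); break
print(a,P,F); ok=False
while a>-.42:
    a-=.08; F=step(P,73.5,a); P=adm(P,F)
    st=robot.move_straight([*P,80],velocity=15,f_stop=6); s=readout.observe()
    print(round(a,3),P,F,"z",round(s["tcp_pos"][2],2),"F",s["wrist_force"],st,round(s["time_s"],1))
    if not st and s["tcp_pos"][2]>78.5: ok=True; break
np.save("P.npy",np.r_[P,a]); ob(ok)
```

```text
relaxed [ 0.02 -1.17 -0.77  0.05]
0.6048572764823632 [ 562.39 -191.05] [-0.37  0.22 -0.84  0.02]
0.525 [ 562.39 -191.05] [ 0.27  0.05 -0.65  0.01] z 75.67 F [-0.05 -0.72 -0.67] True 17.1
0.445 [ 562.39 -191.05] [ 0.34  0.08 -0.55  0.01] z 75.7 F [-0.19  0.52 -1.2 ] True 17.7
0.365 [ 562.39 -191.05] [ 0.31 -0.01 -0.83 -0.  ] z 75.74 F [-0.41 -0.03 -0.41] True 18.4
0.285 [ 562.39 -191.05] [-0.56  0.16 -1.1  -0.03] z 75.88 F [ 0.21  0.33 -1.34] True 19.0
0.205 [ 562.39 -191.05] [ 0.07  0.01 -1.28  0.  ] z 76.14 F [ 0.55 -0.87 -0.98] True 19.6
0.125 [ 562.39 -191.05] [ 0.    0.73 -1.39 -0.  ] z 80.22 F [-1.33  2.84 -0.09] False 20.5
True 20.54 [ 562.38 -190.89   80.22] yaw 160.7 F [-1.33  2.84 -0.09] M [0.45 0.23 0.1 ] w 0.105 g 62.0
```

Run:
```python
from lib import *
import cv2
P=np.load("P.npy"); P,a=P[:2],P[2]
for da in(.02,.02): 
    a-=da; F=step(P,80,a); P=adm(P,F); print(F)
for z in(86,94,108,135,210):
    st=robot.move_straight([*P,z],velocity=20 if z<130 else 80,f_stop=9); ob((z,st))
    if st: break
np.save("P.npy",np.r_[P,a])
c=optics.capture("scene");cv2.imwrite("pics/sc2.png",c["img"])
```

```text
[-0.67  2.28  0.23 -0.03]
[-0.81  2.12 -0.17  0.02]
(86, False) 21.62 [ 562.53 -190.8    86.34] yaw 163.0 F [-1.15  0.79 -0.79] M [0.2  0.07 0.03] w 0.106 g 61.7
(94, False) 22.18 [ 562.35 -190.71   94.16] yaw 163.0 F [ 0.25 -0.01 -0.31] M [ 0.06 -0.09  0.02] w 0.107 g 61.7
(108, False) 23.02 [ 562.19 -190.58  107.93] yaw 163.0 F [-0.15 -0.15 -1.24] M [ 0.04 -0.01  0.01] w 0.105 g 61.7
(135, False) 23.52 [ 562.42 -190.68  135.44] yaw 163.0 F [-0.93  0.98 -0.44] M [-0.01  0.   -0.02] w 0.104 g 61.7
(210, False) 24.61 [ 561.87 -190.42  209.28] yaw 163.0 F [ 0.86 -0.56 -0.94] M [-0.02  0.03  0.  ] w 0.107 g 61.7
```

View pics/sc2.png

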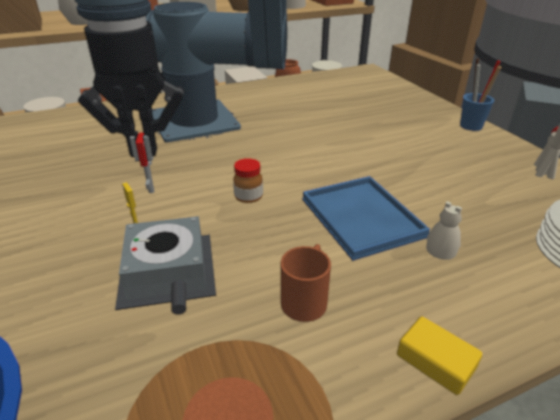

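The key is in the gripper at about (145,160), clear of the lock, the pointer is still at green and the bystanders haven't moved. The dish is centred at about (570, 180). I'll tilt the key so that it lies down gently along the dish's length.

Run:
```python
from lib import *
import cv2
for t in(50,45,40,30):
    zt=np.array([np.sin(np.radians(t)),0,-np.cos(np.radians(t))]); A=[0,180-t,0]
    pos=lambda fz: list(np.array([610,180,fz])-55*zt)
    js=[kinematics.inverse_kinematics(pos(f),A) for f in(100,8)]; print(t,js)
    if all(j is not None for j in js): break
robot.move_straight([560,180,210],attitude=[180,0,180],velocity=200); ob("over")
robot.reach(pos(100),A); ob("tilt")
robot.move_straight(pos(25),velocity=80)
print(robot.move_straight(pos(2),velocity=15,f_stop=4)); ob("touch")
c=optics.capture("scene");cv2.imwrite("pics/sc3.png",c["img"][120:320,220:500].repeat(2,0).repeat(2,1))
```

```text
50 [array([ 12.63,  13.44, 130.13, 217.32,  16.04,  61.97]), array([ 12.63,  27.91, 133.52, 198.39,  32.07,  82.47])]
over 26.66 [560.12 179.16 209.96] yaw 179.9 F [-0.2  -0.45 -0.62] M [-0.   -0.09  0.01] w 0.108 g 61.8
tilt 29.82 [568.27 180.05 135.69] yaw -180.0 F [ 0.16 -0.03 -0.85] M [-0.02  0.55 -0.01] w 0.109 g 61.8
True
touch 31.91 [568.12 179.94  45.18] yaw -180.0 F [-0.02  0.01  3.07] M [ 0.01 -0.08 -0.01] w 0.109 g 62.3
```

View pics/sc3.png

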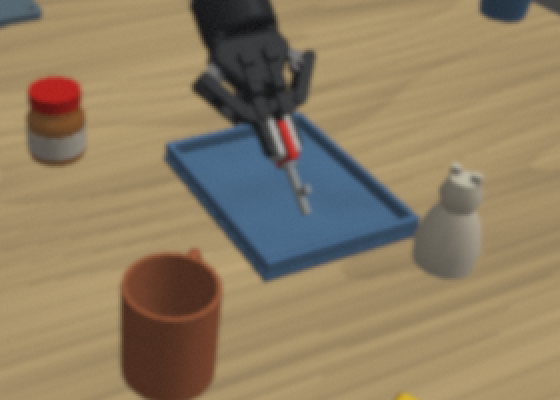

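The key's foot rests on the dish floor at about (305,210), well inside the dish. I'll release it and back off along the tool axis.

Run:
```python
from lib import *
import cv2
from vis import *
robot.gripper_to(0.5); robot.wait(.5)
p=readout.observe()["tcp_pos"]; zt=np.array([np.sin(np.radians(50)),0,-np.cos(np.radians(50))])
robot.move_straight(list(p-120*zt),velocity=80)
ob(); j=readout.observe()["joints"]; j[0]-=50; robot.move_j(list(j)); ob()
for n in("scene","top"):
    c=optics.capture(n); b=(165,145,265,262) if n=="top" else (290,170,435,260)
    w=world(c,red(c,b)); print(n,len(w),w.mean(0) if len(w) else 0)
    cv2.imwrite(f"pics/{n}4.png",c["img"])
a=cv2.imread("pics/scene4.png");b=cv2.imread("pics/top4.png");cv2.imwrite("pics/fin.png",cv2.resize(np.vstack([a[:320],b[:320]]),(504,576)))
```

```text
34.52 [475.53 179.84 121.56] yaw -180.0 F [-0.21 -0.51  0.39] M [-0.02  0.33 -0.05] w 0.501 g 0.0
 36.07 [ 443.52 -248.04  121.37] yaw 130.1 F [-0.15 -0.59 -0.07] M [0.32 0.25 0.03] w 0.503 g 0.0
scene 136 [544.18 175.32  27.3 ]
top 103 [542.31 177.85  38.34]
```

View pics/fin.png

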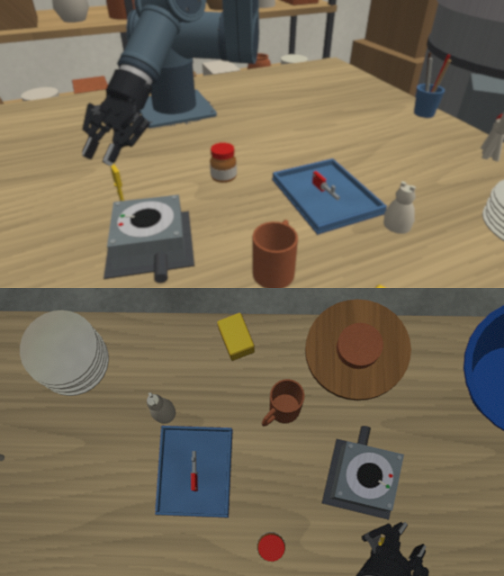

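The key lies in the middle of the dish, at about (325,185) in the scene half and (194,470) in the top half. The pointer is at green and the bystanders are in place. The gripper hovers near the yellow look-alike, so I'll rise clear before handing in.

Run:
```python
from lib import *
p=readout.observe()["tcp_pos"]
try: robot.move_straight([p[0],p[1],p[2]+80],velocity=100)
except robot.MotionError as e: print(e)
robot.wait(.5); ob(); print(robot.finish_job())
```

```text
the arm cannot follow that straight line within its joint ranges
 36.67 [ 443.47 -248.63  121.57] yaw 130.0 F [-0.81 -0.59  0.54] M [0.28 0.21 0.02] w 0.501 g 0.0
the job is handed in; nothing more can be done
None
```

The job is handed in at about 37 s: the key was turned to its stop (pointer at the green dot), drawn out at the release position and laid in the blue dish, with the mug, jar and figurine still in place in the last pictures; the final rise away from the yellow look-alike was refused (joint range), so I handed in with the gripper hovering near it and no contact force showing, and no verdict was returned.

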